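Bayonet a pilot lamp into the display block

ROBOT

A 6-joint arm with a two-finger parallel gripper is mounted at the origin on the work surface. World frame = base frame: x ahead of the robot, y to its left, z up, the work surface at z = 0. Lengths are in m, angles in rad, forces in N, time in s.
With the tool pointing down it reaches from about 0.3 to 0.75 m from the base axis. Payload 8.5 kg.
Tool frame: the origin (TCP) lies midway between the tips of the shut fingers; the grasp point (between the pads) lies 19 mm behind it (bot.tcp_to_grasp is the distance from the TCP to the grasp point, in m); z points along the fingers, y is the line along which they close (so a half turn about z gives the same grasp; the last joint's range is limited). The gripper opens to 85 mm and grips with 20 to 120 N. Pads are 22 mm wide; open, the fingers measure 114 mm over their backs; the gripper's body (76 mm by 85 mm) begins 54 mm behind the grasp point. The pads swing forward as they close: fully open they stand 13 mm farther back than shut.
Start: joints at [0.889, 0.381, 1.297, -0, 1.464, -0.215], TCP at [0.248, 0.491, 0.231] pointing down, gripper open.
Joint ranges: [-3.11, 3.11], [-0.89, 2.33], [0.22, 2.48], [-1.42, 4.56], [0.17, 2.85], [-2.88, 2.88]. Speed limits (rad/s): [2.39, 2.39, 3.14, 3.14, 3.14, 3.14].

INTERFACE

Orientations are given as a unit quaternion [x, y, z, w].
In Python, from station import bot, vision, finder gives the robot as it stands.
- The arm moves only by the tool apply_moves, never from a script. Its argument "plan" is a list of rows, each a list of 5 numbers: the shift along the tool's x, y, z in mm, then the turn about the tool's z in rad, then the finger opening in mm, from 0 to 85.4. A call has exactly 8 rows; each row is the pose to reach, as a shift and turn from the pose commanded when the call began, along the tool's axes at that moment; what a row does not reach only later rows make up. A row lasts 1/8 s, in which the tool goes at most 62.5 mm and 10.7 degrees, less where a joint would pass 70% of its speed; a pose out of reach is approached as far as the arm can. A call with a gripper value outside its range is refused whole. The fingers move at their own pace and stop on an object; "force" is the grip in N (left out, the last holds). Time passes only in rows, so rows that repeat a pose let the fingers close, or fill a call up. It gives the time, the measured TCP pose, the force, the opening and the grip force at its end, in the units of the state.
- bot.observe(): the state, without advancing time (a new reading comes with each control period).
- vision.snapshot(name): name is "scene" or "top"; returns a dict with "frame" (480x640x3 uint8, red, green, blue), "z_map" (480x640 float32, m along the optical axis (not along the pixel's ray), 0 where there is no reading), "mtx" (3x3 intrinsics, pixels), "position" and "orientation" of the camera in the world. Camera axes: x right, y up, looking along -z (the intrinsics and any distortion apply to the point x, -y, -z); pixel columns grow to the right and rows downward; lengths in m; the calibration is good to about 2 mm. A picture is of the moment at which its call begins.
- bot.job_done(): hands the job in; it is judged then, once.
Trained networks look in a picture, given as the dict that the camera call returned (one of the last four; its "shot" number tells which), for a name from the list of things; names that differ only in an ending like _2 or _b are one class to them, and where a whole thing is asked for, a point or a joint stands for the part that bears it (a point fixed in the world has none). Each returns a list of dicts, best first, with "p" (0 to 1); they miss things now and then, are a little off and sometimes report something else, mostly with a low value. They report only what shows in the picture. A call takes as long as a camera call. They do not tell look-alikes from the thing itself.
- finder.masks_of(picture, label): "mask" (480x640 bool, what is visible of it) and "position" ([column, row] in pixels, amid what is visible of it).
The state is a dict: "t": time; "joint_positions": joint angles; "joint_velocities": joint speeds; "joint_efforts": joint torques, N m; "eef_pos": TCP position; "tool_rot": TCP orientation; "force": force on the tool from outside, world axes, zero at the start; "ft_torque": the same for the moment, N m; "width": finger opening in m; "grip_force": force on a finger pad.
Only numpy, scipy, OpenCV 4.12 (cv2) and the standard library are available. Lean on these libraries where they do the work, as an engineer would, in place of code of your own. Each camera call takes 0.05 s, during which the arm holds its last target. There are 200 camera calls.

TASK

Take the pilot lamp with the green lens out of the wooden stock rack and mount it in the blue display block: pass its T-shaped foot through the slot, push it down gently against the spring, give it a quarter turn so that the spring locks the crossbar across the slot, and let go. Feel for the slot with a light touch, never pressing or pushing the lamp hard against the block (keep under 20 N), and leave the red and yellow lamps in the rack.

Things in the scene. Friction and masses are not known exactly. Their poses are not given: they have to be found in the camera images.
- lamp_green: Pilot lamp to be mounted, about 50-95 g, green lens. Origin: centre of the underside of its T-foot, z up the lamp. Steel crossbar 24 (x) x 6 (y) mm, z 0-6; stem 6 mm in diameter, z 6-18; housing above. A half turn about z makes no difference. In the rack it hangs upright by its housing, origin 8 mm above the table.
- green_housing (a point): Centre of the green lamp's black housing, 35 mm above the lamp's origin, same axes. Housing 40 (x) x 28 (y) mm, z 18-52 above the lamp's origin; grip it across its 28 mm. Its long side shows the crossbar's direction. Above it a 27 mm bezel and a 23 mm lens, top 68 mm above the origin.
- lamp_red: pilot lamp, same shape and size as the green one, with a red lens; stays in the rack
- lamp_yellow: pilot lamp, same shape and size as the green one, with a yellow lens; stays in the rack
- rack: Fixed wooden rack, 230 (x) x 64 (y) x 26 mm tall, origin at the centre of its underside. Holes at x = -72, 0, 72 mm, 28 (x) x 18 (y) mm, 22 mm deep, hold the lamps' feet; the lamps' long sides lie roughly along the rack's x. Which lamp is in which hole varies.
- block: Fixed blue display block, 120 x 120 mm; origin at the centre of its underside. On top an aluminium slot plate, 98 (x) x 94 (y) mm, face at z = 62 mm; dark guide rails along its x sides reach 61 mm. The plate is clamped firmly anywhere from 7 mm to -y to 7 mm to +y of the block's centre; the measured poses do not tell where.
- block_face (a point): Point of the block at the plate's face (block x = y = 0, z = 62 mm), block axes. NOT the slot itself: the slot, in the middle of the plate, is centred at x = 0 and y = -7 to 7 mm from here (to be felt or seen). It is 27.5 mm long along x, 8.5 mm wide along y, straight through, 9 mm deep; the plate is flat around it.
- spring (a point): Point 9 mm below block_face, block axes. A sprung 32 mm disc moves with the plate and lies here under the slot: 3 N at rest, then 600 N/m. The crossbar is free to turn once the lamp's origin is 15 mm or more below the plate's face (about 6.6 N); at 18 mm the housing hits the plate hard. Unturned, the spring pushes the foot back up.
- locked (a point): Point 11 mm below block_face, block axes: height of the lamp's origin when locked. The plate's underside has a groove across the slot, 27.5 mm along block y, 9.5 mm wide, 4 mm deep. After a quarter turn either way the spring lifts the crossbar into it: crossbar along block y, housing 7 mm above the plate. Same sideways offset as the slot.
There are look-alikes about, which are no part of the job. Several things have the shape of the block; the one meant has the colours described above. Leave any turquoise look-alike of the lamp_green alone.

How it is judged:
By the outcome, as a careful person would: the job done as asked, in the order asked, and still so for the second after the job is handed in, with the robot touching nothing.
It also fails if it takes over 72 s, if anything falls off the work surface, if the arm or the gripper's body presses on something with over 40 N, if the wrist force passes 120 N, or if a joint passes its speed limit or range.

## Working session

There is one attempt and no reset: what is moved stays moved. The work goes in short steps, Python scripts to look and compute and a tool call to move; the robot and the scene stay as the last step left them, time stands still between calls to the robot, and variables do not carry over. Pictures are saved under pics/ and viewed, at most 10 in all, crops included, and the job is handed in when it is done.

Besides the shell and the picture viewer there is one more tool, called in YAML: its name, and indented under it one key for each argument. apply_moves: Moves the arm, as the interface text tells. Its arguments: {"type":"object","properties":{"plan":{"type":"array","items":{"type":"array","items":{"type":"number"}}},"force":{"type":"number"}},"required":["plan"]}

```bash
mkdir -p pics; cat > h.py <<'E'
import numpy as np, cv2
from scipy.spatial.transform import Rotation as R
from station import bot, vision, finder
def cloud(s):
    z=s["z_map"];K=s["mtx"];v,u=np.mgrid[0:480,0:640]
    P=np.stack([(u-K[0,2])/K[0,0]*z,-(v-K[1,2])/K[1,1]*z,-z],-1)
    W=P@R.from_quat(s["orientation"]).as_matrix().T+np.array(s["position"])
    W[z<=0]=np.nan
    return W
def save(s,n,crop=None,k=1):
    f=s["frame"][...,::-1]
    if crop: a,b,c,d=crop; f=f[b:d,a:c]
    cv2.imwrite("pics/"+n,cv2.resize(f,None,fx=k,fy=k,interpolation=cv2.INTER_CUBIC))
E
python3 - <<'E'
from h import *
for n in ("top","scene"):
    s=vision.snapshot(n); save(s,n+".png"); W=cloud(s); print(n,s["position"],s["mtx"].tolist(),[k for k in s])
    for l in ("lamp_green","lamp_red","lamp_yellow","rack","block"):
        for d in finder.masks_of(s,l)[:5]:
            m=d["mask"]; print(l,round(d["p"],2),np.round(d["position"]),m.sum(),np.round(np.nanmedian(W[m],0),3),np.round(np.nanmax(W[m][:,2]),3), s["frame"][m].mean(0).round())
print(bot.observe())
E
```

```text
top [0.40087925 0.01721996 0.84104118] [[458.25377656422495, 0.0, 311.7637527481175], [0.0, 458.25377656422495, 238.2062003353293], [0.0, 0.0, 1.0]] ['frame', 'z_map', 'mtx', 'position', 'orientation', 'shot']
lamp_green 0.9 [167. 252.] 515 [0.515 0.284 0.061] 0.079 [54. 64. 51.]
lamp_green 0.89 [173. 308.] 498 [0.422 0.271 0.054] 0.071 [52. 90. 76.]
lamp_green 0.49 [212. 258.] 3489 [0.523 0.21  0.027] 0.071 [116.  95.  69.]
lamp_red 0.91 [210. 247.] 495 [0.526 0.215 0.061] 0.078 [76. 58. 53.]
lamp_yellow 0.92 [248. 240.] 433 [0.538 0.145 0.062] 0.078 [89. 84. 65.]
rack 0.78 [213. 254.] 3180 [0.523 0.212 0.027] 0.064 [119.  97.  70.]
block 0.84 [460. 180.] 5166 [ 0.65  -0.229  0.061] 0.068 [110.  79.  89.]
block 0.61 [388. 264.] 5018 [ 0.501 -0.097  0.062] 0.068 [102. 110. 116.]
scene [ 1.23646248 -0.25687613  0.81928261] [[556.159386376762, 0.0, 318.31513581973246], [0.0, 556.159386376762, 235.17270318792055], [0.0, 0.0, 1.0]] ['frame', 'z_map', 'mtx', 'position', 'orientation', 'shot']
lamp_green 0.98 [431. 206.] 422 [0.53  0.283 0.053] 0.079 [33. 45. 33.]
lamp_green 0.86 [402. 180
[... 515 characters left out ...]
ray([ 8.88679157e-01,  3.80593346e-01,  1.29742792e+00,  3.75158816e-05,
        1.46358097e+00, -2.15315595e-01]), 'joint_velocities': array([ 6.00352991e-05,  5.90410644e-04, -1.12059873e-03,  7.25245056e-04,
        4.00625841e-04, -2.29900790e-04]), 'joint_efforts': array([-1.97864516e-03, -4.48147738e+01, -2.31401592e+01, -2.61662608e-04,
        6.77970293e-04, -1.31536441e-05]), 'eef_pos': array([0.24750423, 0.49113836, 0.23131655]), 'tool_rot': array([ 2.31289384e-01,  9.72884998e-01,  3.77462694e-06, -1.88819811e-05]), 'force': array([ 0.00811941, -0.06443377,  0.44049511]), 'ft_torque': array([ 0.02546342, -0.02168062, -0.01592949]), 'grip_force': 0.0, 'width': 0.08535172606698326}
```

View pics/top.png

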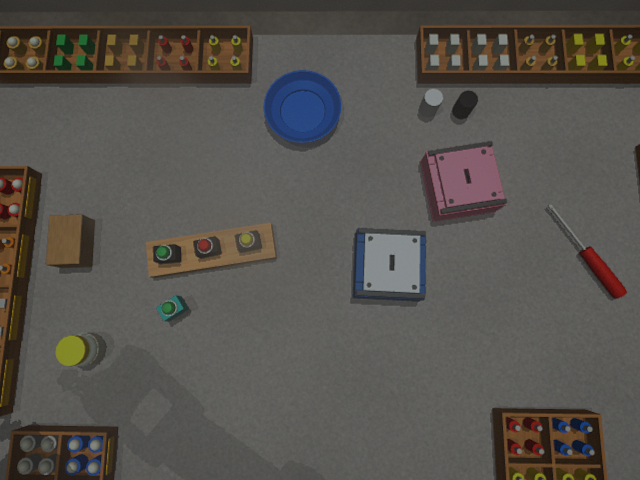

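View pics/scene.png

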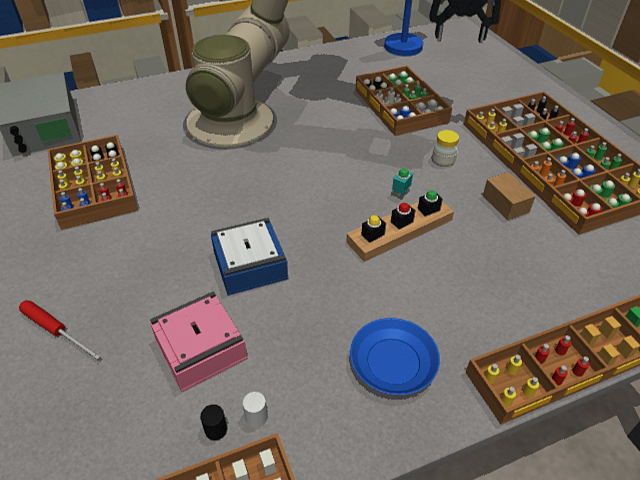

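Candidates: the green lamp in the rack (top image 167,252; black housing) fits. The turquoise one (173,308), outside the rack, is the decoy. Blue block with aluminium plate at (391,263) fits; pink block at (466,180) is a look-alike. Confirming with a crop and measuring.

```bash
cat > m.py <<'E'
from h import *
s=vision.snapshot("top"); W=cloud(s)
f=s["frame"]
a=cv2.resize(f[225:325,140:240],None,fx=4,fy=4,interpolation=cv2.INTER_CUBIC);b=cv2.resize(f[215:315,340:440],None,fx=4,fy=4,interpolation=cv2.INTER_CUBIC)
cv2.imwrite("pics/c1.png",np.hstack([a,b])[...,::-1])
K=s["mtx"];Rc=R.from_quat(s["orientation"]).as_matrix();c=np.array(s["position"])
def ray(p,z):
    d=Rc@np.array([(p[0]-K[0,2])/K[0,0],-(p[1]-K[1,2])/K[1,1],-1]); return c+d*(z-c[2])/d[2]
def rect(P):
    r=cv2.minAreaRect((P[:,:2]*1000).astype(np.float32)); return np.round(r[0],1),np.round(r[1],1),round(r[2],1)
for d in finder.masks_of(s,"lamp_green")[:1]:
    m=d["mask"]; Q=W[m]; print(d["position"])
    print("housing",rect(Q[(Q[:,2]>.054)&(Q[:,2]<.064)]),"lens",rect(Q[(Q[:,2]>.066)]), np.nanmedian(Q[(Q[:,2]>.054)&(Q[:,2]<.064)][:,2]))
r=finder.masks_of(s,"rack")[0]["mask"]; Q=W[r];Q=Q[(Q[:,2]>.022)&(Q[:,2]<.031)]; print("rack",rect(Q))
# slot: dark pixels amid plate
g=f.astype(int).mean(-1); sub=np.zeros(g.shape,bool); sub[245:282,372:412]=1
m=sub&(g<110); v,u=np.nonzero(m)
w=(170-g[m]).clip(0); print("slot px",u.min(),u.max(),v.min(),v.max(),len(u))
P=np.array([ray(p,.062) for p in zip(u,v)]); print("slot",rect(P),np.average(P,axis=0,weights=w), "plate lum",np.median(g[sub]))
bm=[d for d in finder.masks_of(s,"block") if abs(d["position"][0]-390)<20][0]["mask"]; Q=W[bm]; Q=Q[(Q[:,2]>.056)]; print("blocktop",rect(Q),np.median(Q[:,2]))
E
python3 m.py
```

```text
[174.7, 308.1]
housing (array([423. , 276.6]), array([27.2, 38.4]), 32.6) lens (array([422.5, 277. ]), array([15.8, 15. ]), 74.8) 0.055974197879470444
rack (array([529. , 219.2]), array([ 64.7, 230.5]), 9.5)
slot px 389 394 254 270 93
slot (array([ 504.4, -102.5]), array([ 8.5, 27.6]), 88.9) [ 0.50420979 -0.10255122  0.062     ] plate lum 139.66666666666666
blocktop (array([ 503.7, -100.7]), array([117.8, 116.3]), 87.8) 0.06219020051995949
```

View pics/c1.png

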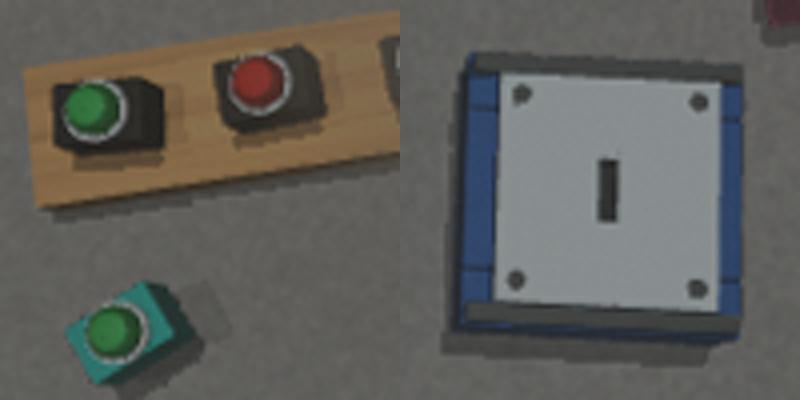

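The left crop shows the black-housed green lamp in the rack at about px (166,252), and the turquoise decoy below it at (169,308). The right crop shows the blue block with the slot open at about px (391,262). My housing measurement picked the decoy, so I'm redoing it on the rack lamp.

```bash
sed -i 's/^for d in finder.masks_of(s,"lamp_green").*/for d in [d for d in finder.masks_of(s,"lamp_green") if abs(d["position"][1]-252)<12 and d["mask"].sum()<900][:1]:/' m.py
cat >> m.py <<'E'
q=W[m] if False else W[d["mask"]] if False else None
for k in [d for d in finder.masks_of(s,"lamp_green")]:
    if abs(k["position"][1]-252)<12 and k["mask"].sum()<900:
        Q=W[k["mask"]]; H=Q[(Q[:,2]>.052)&(Q[:,2]<.064)]; v,u=np.nonzero(k["mask"]); print(rect(Q), k["mask"].sum(),len(H),H.min(0),H.max(0))
t=R.from_quat(bot.observe()["tool_rot"]).as_matrix(); print(t.round(3))
# edge plot of local area by ortho-rectifying at z=.06
X,Y=np.meshgrid(np.arange(.57,.47,-.0005),np.arange(.33,.23,-.0005),indexing="ij")
D=(np.stack([X,Y,np.full_like(X,.06)],-1)-c)@Rc; mu=(K[0,2]+K[0,0]*D[...,0]/-D[...,2]).astype(np.float32); mv=(K[1,2]-K[1,1]*D[...,1]/-D[...,2]).astype(np.float32)
o=cv2.remap(f,mu,mv,cv2.INTER_CUBIC); cv2.imwrite("pics/o.png",cv2.resize(np.clip(o*2.0,0,255).astype(np.uint8),None,fx=3,fy=3)[...,::-1])
E
python3 m.py
```

```text
[166.9, 253.1]
housing (array([516.9, 289.9]), array([27.7, 40.1]), 6.2) lens (array([515.9, 289.5]), array([19.9, 22.1]), 40.1) 0.06082876985958918
rack (array([529.2, 219.1]), array([ 64.9, 230.1]), 9.6)
slot px 389 394 254 270 94
slot (array([ 504.4, -102.5]), array([ 8.5, 27.6]), 88.9) [ 0.50418254 -0.10258218  0.062     ] plate lum 139.66666666666666
blocktop (array([ 503.1, -101.6]), array([115.7, 117.4]), 87.9) 0.06216437659297458
(array([518.1, 289.8]), array([32. , 39.1]), 8.4) 484 218 [0.50164584 0.26920715 0.05212103] [0.53259134 0.31007941 0.06396044]
[[-0.893  0.45  -0.   ]
 [ 0.45   0.893  0.   ]
 [ 0.     0.    -1.   ]]
```

View pics/o.png

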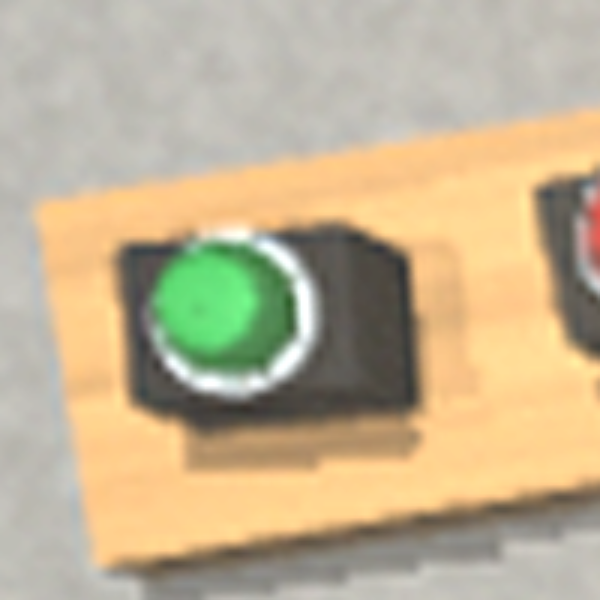

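The ortho view shows the green lamp's housing in the rack, about 38×28 mm with its long side turned about 5–6° from world y. That agrees with the measurement: centre (0.517, 0.290), height 0.061. The block slot is at (0.504, -0.1025). Moving above the lamp.

apply_moves:
  plan:
    - [-47,-8,5,0.14,85]
    - [-95,-17,15,0.29,85]
    - [-142,-25,28,0.43,85]
    - [-190,-34,42,0.57,85]
    - [-238,-42,56,0.72,85]
    - [-285,-50,70,0.86,85]
    - [-331,-58,81,1.0,85]
    - [-331,-58,81,1.0,85]
  force: 40

```text
t: 2.05
eef_pos: [0.5187, 0.2883, 0.1491]
tool_rot: [0.671, 0.741, -0.001, -0.0]
force: [-0.8, 0.3, 0.9]
width: 0.0852
grip_force: 0.0
```

apply_moves:
  plan:
    - [0,0,15,0,85]
    - [0,0,40,0,70]
    - [0,0,65,0,62]
    - [0,0,85,0,58]
    - [0,0,103,0,55]
    - [0,0,115,0,55]
    - [0,0,120,0,55]
    - [0,0,120,0,55]

```text
t: 3.05
eef_pos: [0.5168, 0.2907, 0.0304]
tool_rot: [0.669, 0.743, 0.0, 0.0]
force: [-0.4, -0.2, -0.0]
width: 0.055
grip_force: 0.0
```

apply_moves:
  plan:
    - [0,0,0,0,20]
    - [0,0,0,0,20]
    - [0,0,0,0,20]
    - [0,0,0,0,20]
    - [0,0,0,0,20]
    - [0,0,0,0,20]
    - [0,0,0,0,20]
    - [0,0,0,0,20]

```text
t: 4.05
eef_pos: [0.5174, 0.2905, 0.031]
tool_rot: [0.669, 0.743, 0.001, 0.0]
force: [-0.5, -0.1, 5.6]
width: 0.0274
grip_force: 40.0
```

apply_moves:
  plan:
    - [0,0,-5,0,20]
    - [0,0,-15,0,20]
    - [0,0,-30,0,20]
    - [0,0,-50,0,20]
    - [0,0,-70,0,20]
    - [0,0,-90,0,20]
    - [0,0,-110,0,20]
    - [0,0,-110,0,20]

```text
t: 5.05
eef_pos: [0.5176, 0.2906, 0.1424]
tool_rot: [0.669, 0.743, 0.002, 0.001]
force: [-0.4, 0.6, -0.7]
width: 0.0274
grip_force: 39.4
```

```bash
python3 - <<'E'
from h import *
o=bot.observe(); print({k:o[k] for k in("t","eef_pos","force","width","grip_force")}); print(R.from_quat(o["tool_rot"]).as_matrix().round(4), np.degrees(o["joint_positions"]).round(1))
for n in("top","scene"):
    s=vision.snapshot(n);W=cloud(s)
    for d in finder.masks_of(s,"lamp_green")[:3]: print(n,round(d["p"],2),d["position"],np.nanmedian(W[d["mask"]],0).round(3))
    if n=="scene":
        save(s,"lift.png",(330,100,490,240),4)
E
```

```text
{'t': 5.05, 'eef_pos': array([0.51762005, 0.29061358, 0.14237068]), 'force': array([-0.36543493,  0.56615186, -0.73508221]), 'width': 0.027408231842428507, 'grip_force': 39.39595341682434}
[[-1.039e-01  9.946e-01  3.700e-03]
 [ 9.946e-01  1.039e-01  1.200e-03]
 [ 8.000e-04  3.800e-03 -1.000e+00]] [17.9 30.3 75.4 -0.  74.1 11.9]
top 0.65 [173.9, 305.7] [0.422 0.271 0.053]
top 0.64 [147.3, 240.3] [0.517 0.276 0.172]
scene 0.81 [433.2, 163.7] [0.522 0.273 0.161]
scene 0.8 [402.2, 180.8] [0.434 0.269 0.047]
```

View pics/lift.png

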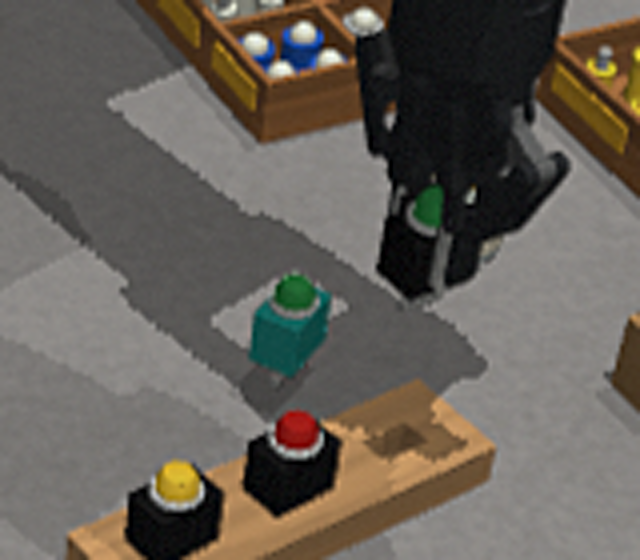

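The lamp is held by its housing and its hole in the rack is empty; red, yellow and turquoise haven't moved. Carrying it over to the block.

apply_moves:
  plan:
    - [-25,-4,0,0.18,20]
    - [-75,-11,0,0.36,20]
    - [-135,-19,0,0.54,20]
    - [-200,-28,0,0.72,20]
    - [-265,-37,0,0.9,20]
    - [-325,-45,0,1.08,20]
    - [-370,-51,0,1.26,20]
    - [-389,-54,0,1.44,20]

```text
t: 6.25
eef_pos: [0.5032, -0.1047, 0.1397]
tool_rot: [0.994, 0.113, -0.001, -0.0]
force: [0.0, 0.7, -0.3]
width: 0.0273
grip_force: 39.5
```

apply_moves:
  plan:
    - [0,0,0,0.14,20]
    - [0,0,5,0.27,20]
    - [0,0,12,0.27,20]
    - [0,0,20,0.27,20]
    - [0,0,28,0.27,20]
    - [0,0,35,0.27,20]
    - [0,0,35,0.27,20]
    - [0,0,35,0.27,20]

```text
t: 7.25
eef_pos: [0.5038, -0.1022, 0.1055]
tool_rot: [1.0, -0.017, 0.0, 0.0]
force: [-0.4, 0.1, -1.2]
width: 0.0275
grip_force: 39.5
```

```bash
python3 - <<'E'
from h import *
o=bot.observe(); print({k:o[k] for k in("t","eef_pos","force","width","grip_force")}); M=R.from_quat(o["tool_rot"]).as_matrix();print(M.round(4), np.degrees(np.arctan2(M[1,1],M[0,1])))
s=vision.snapshot("scene"); save(s,"over.png",(190,150,320,290),4)
E
```

```text
{'t': 7.25, 'eef_pos': array([ 0.50378285, -0.10215513,  0.10547463]), 'force': array([-0.42900215,  0.09028648, -1.15273864]), 'width': 0.027454607531585067, 'grip_force': 39.476895332336426}
[[ 9.994e-01 -3.500e-02  3.000e-04]
 [-3.500e-02 -9.994e-01 -1.000e-04]
 [ 3.000e-04  1.000e-04 -1.000e+00]] -92.00420388730423
```

View pics/over.png

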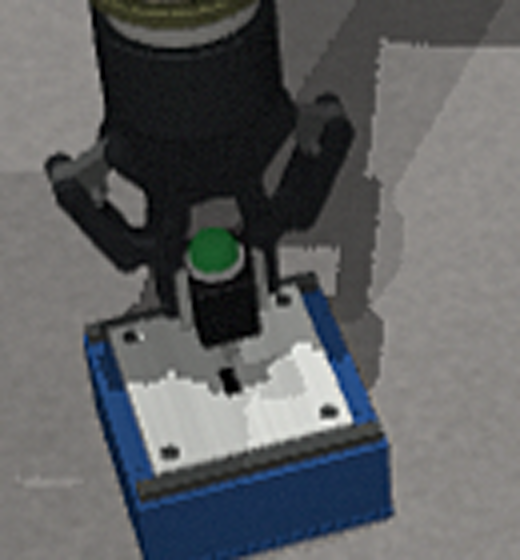

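apply_moves:
  plan:
    - [0,0,4,0,20]
    - [0,0,8,0,20]
    - [0,0,12,0,20]
    - [0,0,15,0,20]
    - [0,0,18,0,20]
    - [0,0,19,0,20]
    - [0,0,20,0,20]
    - [0,0,20,0,20]

```text
t: 8.3
eef_pos: [0.5037, -0.1021, 0.0853]
tool_rot: [1.0, -0.018, -0.0, 0.0]
force: [0.8, 0.4, -0.7]
width: 0.0276
grip_force: 39.5
```

apply_moves:
  plan:
    - [0,0,0.3,0,20]
    - [0,0,0.6,0,20]
    - [0,0,0.9,0,20]
    - [0,0,1.2,0,20]
    - [0,0,1.5,0,20]
    - [0,0,1.8,0,20]
    - [0,0,2.1,0,20]
    - [0,0,2.1,0,20]

```text
t: 9.3
eef_pos: [0.5037, -0.1021, 0.0832]
tool_rot: [1.0, -0.018, -0.0, 0.0]
force: [-0.3, 0.2, -1.3]
width: 0.0269
grip_force: 39.5
```

apply_moves:
  plan:
    - [0,0,0.3,0,20]
    - [0,0,0.6,0,20]
    - [0,0,0.9,0,20]
    - [0,0,1.2,0,20]
    - [0,0,1.4,0,20]
    - [0,0,1.6,0,20]
    - [0,0,1.6,0,20]
    - [0,0,1.6,0,20]

```text
t: 10.3
eef_pos: [0.5036, -0.1021, 0.0816]
tool_rot: [1.0, -0.018, -0.0, 0.0]
force: [-0.4, 0.0, 0.0]
width: 0.0274
grip_force: 39.5
```

apply_moves:
  plan:
    - [0,0,0.3,0,20]
    - [0,0,0.6,0,20]
    - [0,0,0.9,0,20]
    - [0,0,1.2,0,20]
    - [0,0,1.4,0,20]
    - [0,0,1.6,0,20]
    - [0,0,1.6,0,20]
    - [0,0,1.6,0,20]

```text
t: 11.3
eef_pos: [0.5037, -0.1021, 0.08]
tool_rot: [1.0, -0.018, 0.0, 0.0]
force: [1.4, 0.2, -0.5]
width: 0.0278
grip_force: 39.5
```

Foot is nominally 4 mm into the slot with no contact. Continuing to the spring.

apply_moves:
  plan:
    - [0,0,0.6,0,20]
    - [0,0,1.2,0,20]
    - [0,0,1.8,0,20]
    - [0,0,2.4,0,20]
    - [0,0,3.0,0,20]
    - [0,0,3.6,0,20]
    - [0,0,4.0,0,20]
    - [0,0,4.0,0,20]

```text
t: 12.3
eef_pos: [0.5037, -0.1021, 0.076]
tool_rot: [1.0, -0.018, 0.0, 0.0]
force: [-0.1, -0.4, -0.5]
width: 0.0274
grip_force: 39.6
```

apply_moves:
  plan:
    - [0,0,0.5,0,20]
    - [0,0,1.0,0,20]
    - [0,0,1.5,0,20]
    - [0,0,2.0,0,20]
    - [0,0,2.5,0,20]
    - [0,0,3.0,0,20]
    - [0,0,3.0,0,20]
    - [0,0,3.0,0,20]

```text
t: 13.3
eef_pos: [0.5037, -0.1022, 0.0731]
tool_rot: [1.0, -0.018, 0.0, 0.0]
force: [-1.1, 1.1, 3.8]
width: 0.0276
grip_force: 39.9
```

apply_moves:
  plan:
    - [0,0,0.7,0,20]
    - [0,0,1.4,0,20]
    - [0,0,2.1,0,20]
    - [0,0,2.8,0,20]
    - [0,0,3.5,0,20]
    - [0,0,4.2,0,20]
    - [0,0,4.8,0,20]
    - [0,0,4.8,0,20]

```text
t: 14.3
eef_pos: [0.5037, -0.1021, 0.0684]
tool_rot: [1.0, -0.018, 0.0, 0.0]
force: [-2.0, 0.8, 6.6]
width: 0.0275
grip_force: 40.3
```

apply_moves:
  plan:
    - [0,0,0.4,0,20]
    - [0,0,0.7,0,20]
    - [0,0,0.7,0,20]
    - [0,0,0.7,-0.05,20]
    - [0,0,0.7,-0.1,20]
    - [0,0,0.7,-0.17,20]
    - [0,0,0.7,-0.25,20]
    - [0,0,0.7,-0.25,20]

```text
t: 15.3
eef_pos: [0.5042, -0.1024, 0.0679]
tool_rot: [0.994, 0.108, 0.001, 0.0]
force: [-0.2, 0.3, 6.8]
width: 0.0276
grip_force: 40.4
```

```bash
python3 - <<'E'
from station import bot
o=bot.observe(); print(o["force"],o["ft_torque"],o["tool_rot"],o["eef_pos"])
E
```

```text
[-0.21711573  0.3027027   6.84987772] [-0.07299518  0.0352131   0.05373941] [9.94190977e-01 1.07626653e-01 7.52286654e-04 4.89459725e-04] [ 0.50422389 -0.10241171  0.06793566]
```

Turning freely (torque is small). Finishing the quarter turn.

apply_moves:
  plan:
    - [0,0,0,-0.17,20]
    - [0,0,0,-0.34,20]
    - [0,0,0,-0.51,20]
    - [0,0,0,-0.68,20]
    - [0,0,0,-0.85,20]
    - [0,0,0,-1.02,20]
    - [0,0,0,-1.18,20]
    - [0,0,0,-1.32,20]

```text
t: 16.3
eef_pos: [0.5043, -0.1024, 0.0679]
tool_rot: [0.718, 0.696, 0.0, 0.001]
force: [0.3, -0.4, 7.4]
width: 0.0272
grip_force: 40.4
```

apply_moves:
  plan:
    - [0,0,0,0,20]
    - [0,0,0,0,20]
    - [0,0,-0.7,0,20]
    - [0,0,-1.4,0,20]
    - [0,0,-2.1,0,20]
    - [0,0,-2.8,0,20]
    - [0,0,-3.5,0,20]
    - [0,0,-3.5,0,20]

```text
t: 17.3
eef_pos: [0.5042, -0.1024, 0.0713]
tool_rot: [0.72, 0.694, 0.0, 0.001]
force: [1.6, -0.3, 4.8]
width: 0.0276
grip_force: 40.2
```

```bash
python3 - <<'E'
from station import bot
import numpy as np
o=bot.observe(); q=o["tool_rot"];print(o["force"],o["ft_torque"],o["eef_pos"],np.degrees(2*np.arctan2(q[1],q[0]))-90)
E
```

```text
[ 1.59965411 -0.26169806  4.80518861] [-0.05225575 -0.22609751  0.00878289] [ 0.50422421 -0.10239086  0.07127777] -2.062459257233641
```

Crossbar has risen into the groove, with the force still following the spring. Easing to the locked height and releasing.

apply_moves:
  plan:
    - [0,0,-0.5,0,20]
    - [0,0,-1.0,0,20]
    - [0,0,-1.5,0,20]
    - [0,0,-1.5,0,20]
    - [0,0,-1.5,0,20]
    - [0,0,-1.5,0,20]
    - [0,0,-1.5,0,20]
    - [0,0,-1.5,0,20]

```text
t: 18.3
eef_pos: [0.5037, -0.1022, 0.0725]
tool_rot: [0.72, 0.694, 0.0, 0.0]
force: [2.4, -1.1, 3.8]
width: 0.0273
grip_force: 40.1
```

apply_moves:
  plan:
    - [0,0,0,0,36]
    - [0,0,0,0,44]
    - [0,0,0,0,52]
    - [0,0,0,0,60]
    - [0,0,0,0,70]
    - [0,0,0,0,70]
    - [0,0,0,0,70]
    - [0,0,0,0,70]

```text
t: 19.3
eef_pos: [0.5037, -0.1021, 0.0725]
tool_rot: [0.72, 0.694, -0.0, -0.0]
force: [-0.4, -0.8, 0.7]
width: 0.0697
grip_force: 0.0
```

apply_moves:
  plan:
    - [0,0,-10,0,70]
    - [0,0,-25,0,70]
    - [0,0,-45,0,70]
    - [0,0,-70,0,70]
    - [0,0,-95,0,70]
    - [-40,0,-120,0,70]
    - [-80,0,-140,0,70]
    - [-80,0,-140,0,70]

```text
t: 20.3
eef_pos: [0.5011, -0.1844, 0.2144]
tool_rot: [0.721, 0.693, 0.0, 0.002]
force: [0.2, 0.7, -0.7]
width: 0.0702
grip_force: 0.0
```

```bash
python3 - <<'E'
from h import *
print(bot.observe()["force"])
a=vision.snapshot("scene"); save(a,"end.png",(190,150,320,290),4)
s=vision.snapshot("top");W=cloud(s)
for d in finder.masks_of(s,"lamp_green"):
    if d["position"][0]<300: continue
    Q=W[d["mask"]]
    H=Q[(Q[:,2]>.092)&(Q[:,2]<.108)]; r=cv2.minAreaRect((H[:,:2]*1000).astype(np.float32)); print(d["p"],d["position"],r,np.median(H[:,2]),np.nanmax(Q[:,2]))
E
```

```text
[ 0.22371829  0.71357305 -0.66012311]
```

View pics/end.png

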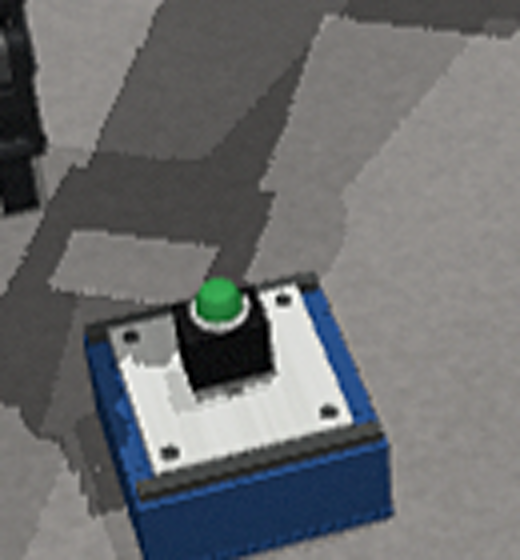

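The lamp stands upright in the plate with its long side across the slot, close above the face, and the gripper is clear of it. A quick height check, and hand in if it fits.

```bash
python3 - <<'E'
from h import *
s=vision.snapshot("scene");W=cloud(s)
Q=W.reshape(-1,3);Q=Q[(abs(Q[:,0]-.504)<.035)&(abs(Q[:,1]+.1025)<.035)&(Q[:,2]>.066)]
H=Q[(Q[:,2]>.098)&(Q[:,2]<.1055)]; B=Q[Q[:,2]<.1055]
r=cv2.minAreaRect((B[:,:2]*1000).astype(np.float32)); print(r,Q[:,2].max(),np.median(H[:,2]))
lk=[(l,round(d["p"],2),np.round(np.nanmedian(W[d["mask"]],0),3)) for l in("lamp_red","lamp_yellow") for d in finder.masks_of(s,l)[:1]];print(lk)
if .114<Q[:,2].max()<.123: print(bot.job_done())
E
```

```text
((506.4273986816406, -102.69691467285156), (40.67942810058594, 32.038978576660156), 87.96620178222656) 0.5216432041561714 0.1023556569063877
[('lamp_yellow', 0.69, array([0.553, 0.141, 0.055]))]
```

Housing top is at 0.102 (0.103 expected for locked), with its long side at 88°, across the slot. The 0.52 maximum is arm pixels. I'll check red, which the network missed, by its depth and colour, then hand in.

```bash
python3 - <<'E'
from h import *
s=vision.snapshot("scene");W=cloud(s);f=s["frame"].astype(int)
m=(f[...,0]>2*f[...,1])&(f[...,0]>90)&(abs(W[...,0]-.54)<.03)&(abs(W[...,1]-.213)<.03)&(W[...,2]>.06)
print(m.sum(),W[m].mean(0))
if m.sum()>15: print(bot.job_done())
E
```

```text
77 [0.53577704 0.21654544 0.07182262]
the job is handed in; nothing more can be done
None
```

The green lamp is mounted and locked in the blue display block, and I've handed the job in; red and yellow are still in the rack, and the highest force reading while seating it was about 7 N.

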